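# Clip the green colour plate for a check, then free it

## Task

The green colour plate needs a quick colour check on the van's bench: swing its spring clip round the pivot screw until the clip lies straight across the plate's near edge, leave it like that for at least 2 seconds, then swing it back until it is fully clear of the plate again, so that the plate can be lifted straight out, and let go of it. Keep the green plate in its place, and leave the blue plate's clip as it is.

Things in the scene. Friction and masses are not known exactly. Their poses are not given: they have to be found in the camera images.
- green_knob (a point): Black upright finger knob (16 mm dia, 34 mm tall, red dot on top) on the green plate's clip: a level steel arm, 13 mm wide, top 21 mm above the table, turning about a brass screw (head top at 25 mm). Point: on the knob's axis, 45 mm above the table, 10 mm below its top. x axis: along the arm from screw to tip, z up. The screw is 50 mm from the knob along -x; the arm's tip 40 mm along +x.
- green_clip (a joint): Green clip's angle about its screw, rad: 0 = straight across the plate's near edge, last 35 mm over the plate; grows counter-clockwise from above as it swings off; 1.57 = beside the plate, parallel to that edge. Off the plate above about 1.0. Starts clear, at 1.15 to 1.65; stops at -0.35 and 1.8. Light friction (about 1 N at the knob); stays where it is left.
- green_panel: Green painted metal plate, 70 x 100 x 4 mm, 80 g, loose between 3 mm rails on three sides of a fixed dark steel jig (160 x 160 x 12 mm); top 16 mm above the table. Origin: centre of its underside. x: across it (70 mm), away from the clip's screw; y: along it (100 mm). The screw is 55 mm outside its near (-x) edge, 15 mm to -y of its middle. Left or right of the blue one.
- blue_knob (a point): Knob of the blue plate's clip, to be left alone: the same knob, arm and jig beside a blue plate of the same size. Point on that knob's axis, 45 mm above the table; axes as for green_knob.
Not all that is in view belongs to the job. Several things have the shape of the green_panel; the one meant has the colours described above. What is shaped like the part that bears green_knob but turquoise is not meant.

How it is judged (in metres and radians):
On the way, in this order (a step that is already met when the one before it is completed fails the run):
1. the green plate's clip lies straight across the plate's near edge for 2 s (value of joint green_clip below 0.36 rad), for 2 s.
2. the green plate's clip is swung clear of the plate again (value of joint green_clip above 1 rad), for 0.2 s.
At the end, for the whole second after the job is handed in: After having lain across the green plate's near edge (within 20 degrees of square) for 2 s, the green clip rests clear of the plate (joint above 1.0 rad), and the green plate lies within 12 mm of where it started (value of joint green_clip above 1 rad and velocity of joint green_clip between -0.05 and 0.05 rad/s and distance of green_panel from where it was at the start of the episode below 0.012 m and linear speed of green_panel below 0.02 m/s); the robot touches nothing.
It fails at once if the blue plate's clip is swung (its knob moved more than 12 mm) (distance of blue_knob from where it was at the start of the episode above 0.012 m).
It also fails if it takes over 43 s, if anything falls off the work surface, if the arm or the gripper's body presses on something with over 40 N, if the wrist force passes 120 N, or if a joint passes its speed limit or range.

## Robot

A 7-joint arm with a two-finger parallel gripper is mounted at the origin on the work surface. World frame = base frame: x ahead of the robot, y to its left, z up, the work surface at z = 0. Lengths are in mm, angles in rad, forces in N, time in s.
With the tool pointing down it reaches from about 400 to 875 mm from the base axis. Payload 4.4 kg.
Tool frame: the origin (TCP) lies at the very end of the fingers, on their centre line; the grasp point (between the pads) lies 19 mm behind it; z points along the fingers, y is the line along which they close (so a half turn about z gives the same grasp; the last joint's range is limited). The gripper opens to 85 mm and grips with 20 to 120 N. Pads are 22 mm wide; open, the fingers measure 114 mm over their backs; the gripper's body (76 mm by 85 mm) begins 54 mm behind the grasp point. The pads swing forward as they close: fully open they stand 13 mm farther back than shut.
Start: joints at [1.253, 0.628, 0.038, 1.517, -0.027, 0.996, -0.02], TCP at [161.973, -629.51, 231.313] pointing down, gripper open.
Joint ranges: [-3.06, 3.06], [-0.37, 2.12], [-1.25, 1.32], [0.18, 2.47], [-1.1, 4.24], [0.23, 1.98], [-2.94, 2.94]. Speed limits (rad/s): [2.57, 2.57, 3.14, 3.14, 3.14, 3.14, 3.14].

## Interface

Orientations are given as [roll, pitch, yaw] about the fixed x, y, z axes, in that order (R = Rz(yaw) Ry(pitch) Rx(roll)).
In Python, from cell import monitor, viewer, workorder gives the robot as it stands.
- The arm moves only by the tool arm_command, never from a script. Its argument "series" is one flat list of numbers, 5 for each row, row after row: the opening in per cent of the stroke, from 0 (shut) to 100 (fully open), then the shift along the tool's x, y, z in cm, then the turn about the tool's z in degrees. In form: [claw, x, y, z, roll, claw, x, y, z, roll, ...]. A call has exactly 5 rows; each row is the pose to reach, as a shift and turn from the pose commanded when the call began, along the tool's axes at that moment; what a row does not reach only later rows make up. A row lasts 1/12 s, in which the tool goes at most 41.7 mm and 7.16 degrees, less where a joint would pass 70% of its speed; a pose out of reach is approached as far as the arm can. A call with a gripper value outside its range is refused whole. The fingers move at their own pace and stop on an object; the grip force is fixed at half the most. Time passes only in rows, so rows that repeat a pose let the fingers close, or fill a call up. It gives the time, the measured TCP pose, the force, the opening and the grip force at its end, in the units of the state.
- monitor.read_state(): the state, without advancing time (a new reading comes with each control period).
- viewer.get_image(name): name is "scene" or "top" or "wrist"; returns (picture, depth): 420x560x3 uint8, red, green, blue; 420x560 float32, mm along the optical axis (not along the pixel's ray), 0 where there is no reading.
- viewer.camera_model(name): a dict with "mtx" (3x3 intrinsics, pixels), "R" (3x3) and "t" (3): a world point X has camera coordinates R X + t. Camera axes: x right, y down, z forward; pixel columns grow to the right and rows downward; lengths in mm; the calibration is good to about 2 mm. The wrist camera is an equidistant fisheye: a pixel r from the principal point sees the ray r / f radians off the axis. A picture is of the moment at which its call begins: read the wrist's pose just before it. camera_model takes no time and is no camera call; for the wrist camera it gives the pose at the moment of the call.
- workorder.finish_job(): hands the job in; it is judged then, once.
The state is a dict: "clock": time; "qpos": joint angles; "qd": joint speeds; "tau": joint torques, N m; "eef_pos": TCP position; "tool_rot": TCP orientation; "force": force on the tool from outside, world axes, zero at the start; "torque": the same for the moment, N m; "width": finger opening in mm; "gripper_force": force on a finger pad.
Only numpy, scipy, OpenCV 4.12 (cv2) and the standard library are available. Lean on these libraries where they do the work, as an engineer would, in place of code of your own. Each camera call takes 0.05 s, during which the arm holds its last target. There are 200 camera calls.

## Working session

There is one attempt and no reset: what is moved stays moved. The work goes in short steps, Python scripts to look and compute and a tool call to move; the robot and the scene stay as the last step left them, time stands still between calls to the robot, and variables do not carry over. Pictures are saved under pics/ and viewed, at most 10 in all, crops included, and the job is handed in when it is done.

Besides the shell and the picture viewer there is one more tool, called by a JSON object that holds its "api" and its "payload", one argument or row to a line. arm_command: Moves the arm, as the interface text tells. Its arguments: {"type":"object","properties":{"series":{"type":"array","items":{"type":"number"}}},"required":["series"]}

```bash
mkdir -p pics; ls
python3 - <<'E'
from cell import monitor, viewer
import cv2,numpy as np
s=monitor.read_state();print(s)
for n in("top","scene"):
    im,d=viewer.get_image(n);m=viewer.camera_model(n)
    cv2.imwrite(f"pics/{n}1.png",im[:,:,::-1]);np.savez(f"{n}1.npz",im=im,d=d,**m)
    print(n,m)
E
```

```text
pics
{'clock': 0.0, 'qpos': array([ 1.25313965,  0.62932551,  0.03841294,  1.51837053, -0.02699953,
        0.99627187, -0.02002553]), 'qd': array([-0.000327  ,  0.00036602, -0.00063059,  0.00126523,  0.00029764,
        0.00103753,  0.00153171]), 'tau': array([-3.63999670e-04, -5.63410485e+01,  1.22645460e+00, -1.93440682e+01,
        1.10993240e-02,  1.05964343e-02,  4.96784438e-06]), 'eef_pos': array([ 161.87277142, -628.88562045,  230.40108931]), 'tool_rot': array([-3.13973440e+00,  6.75818713e-06,  2.51854820e-01]), 'force': array([ 0.5130722 , -0.1506288 ,  0.07019088]), 'torque': array([0.01595419, 0.02579989, 0.06695318]), 'gripper_force': 0.0, 'width': 85.48304628827741}
top {'mtx': array([[379.61044115,   0.        , 278.39853817],
       [  0.        , 379.61044115, 203.63361501],
       [  0.        ,   0.        ,   1.        ]]), 'R': array([[-0.00635504, -0.99993971, -0.00895434],
       [-0.99472041,  0.00723855, -0.10236654],
       [ 0.10242518,  0.00825652, -0.99470645]]), 't': array([-65.98177816, 414.76933878, 855.68882403])}
scene {'mtx': array([[479.23507746,   0.        , 281.15946554],
       [  0.        , 479.23507746, 210.53660063],
       [  0.        ,   0.        ,   1.        ]]), 'R': array([[-0.27163182,  0.96217233, -0.02098965],
       [ 0.66877979,  0.17303077, -0.72304491],
       [-0.69206195, -0.21043946, -0.69048207]]), 't': array([ 179.64454216, -230.12092515, 1478.49658063])}
```

View pics/top1.png

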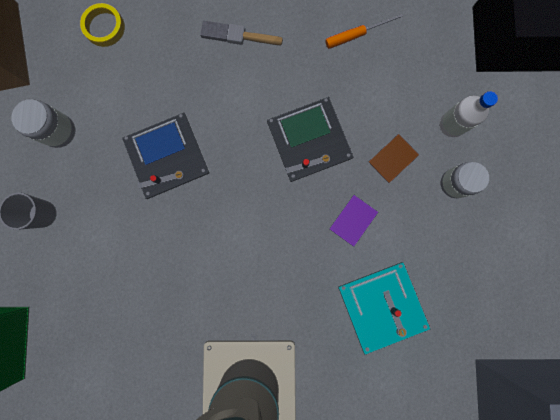

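View pics/scene1.png

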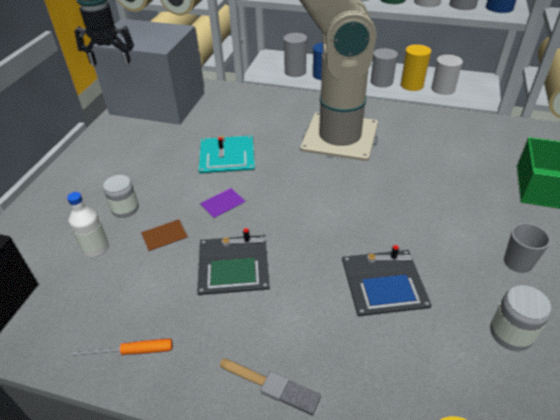

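The green clip's knob could be confused with three knobs in the top view: the green jig's at (306,163), the blue jig's at (155,180) and the turquoise one at (396,312). By the description I choose (306,163), with its screw at (326,158). Next I measure it and check it in a close crop.

```bash
cat > h.py <<'E'
import numpy as np,cv2
def ray(m,uv,z):
    K,R,t=m['mtx'],m['R'],m['t']
    d=R.T@np.linalg.solve(K,[uv[0],uv[1],1]);c=-R.T@t
    return c+d*(z-c[2])/d[2]
def blobs(mask,minA=3):
    n,l,st,ce=cv2.connectedComponentsWithStats(mask.astype(np.uint8))
    return [(ce[i].round(2),st[i,4]) for i in range(1,n) if st[i,4]>=minA]
E
python3 - <<'E'
import numpy as np,cv2
from h import *
for n in("top","scene"):
    m=np.load(n+"1.npz");im=m['im'];h=cv2.cvtColor(im,cv2.COLOR_RGB2HSV).astype(int);H,S,V=h[...,0],h[...,1],h[...,2]
    print(n,"red")
    for c,a in blobs(((H<6)|(H>174))&(S>170)&(V>90)): print(c,a,ray(m,c,55).round(1))
    print("brass")
    for c,a in blobs((H>10)&(H<25)&(S>90)&(V>90)):
        if a<100: print(c,a,ray(m,c,25).round(1))
    print("green")
    k=((H>55)&(H<85)&(S>80)&(V>35)).astype(np.uint8)
    for cn in cv2.findContours(k,0,2)[0]:
        if cv2.contourArea(cn)>300:
            r=cv2.minAreaRect(cn);print(r[0],ray(m,r[0],16).round(1),[ray(m,p,16).round(0)[:2].tolist() for p in cv2.boxPoints(r)])
m=np.load("top1.npz");cv2.imwrite("pics/crop1.png",cv2.resize(m['im'][90:190,255:365,::-1],None,fx=5,fy=5,interpolation=2))
E
```

```text
top red
[305.81 161.46] 26 [ 505.5 -131.2   55. ]
[152.68 177.76] 25 [471.2 212.4  55. ]
[397.6  312.96] 25 [ 172.7 -323.8   55. ]
brass
[325.31 158.03] 29 [ 519.7 -178.6   25. ]
[178.36 174.39] 28 [483.9 163.1  25. ]
[402.07 332.07] 28 [ 125.9 -341.    25. ]
green
(13.999998092651367, 348.4999694824219) [ 91.7 527.8  16. ] [[3.0, 553.0], [183.0, 566.0], [183.0, 502.0], [2.0, 491.0]]
(305.123291015625, 126.32878112792969) [ 598.6 -133.3   16. ] [[614.0, -75.0], [649.0, -169.0], [584.0, -192.0], [549.0, -98.0]]
scene red
[220.  138.5] 6 [ 174.6 -320.2   55. ]
[245.4 230.4] 15 [ 506.2 -129.2   55. ]
[395.  247.5] 16 [472.1 211.7  55. ]
brass
[191.86   4.43] 7 [-835.2 -851.6   25. ]
[143.     5.33] 3 [ -775.1 -1071.1    25. ]
[185.67  14.  ] 3 [-724.2 -833.3   25. ]
[180.8  15. ] 5 [-708.9 -850.    25. ]
[184.33  21.67] 3 [-644.4 -804.1   25. ]
[191.   21.4] 15 [-653.6 -776.8   25. ]
[227.33  25.33] 3 [-649.8 -607.6   25. ]
[222.33  29.33] 3 [-606.6 -613.9   25. ]
[225.8  29.6] 5 [-607.3 -598.6   25. ]
[86.19 39.69] 58 [ -384.8 -1125.4    25. ]
[208.57  45.  ] 7 [-453.6 -614.    25. ]
[
[... 336 characters left out ...]
43] 14 [-473.6  653.9   25. ]
[557.75  79.75] 4 [-474.9  669.    25. ]
[553.  84.] 3 [-440.2  650.    25. ]
[556.67  87.5 ] 6 [-418.2  658.9   25. ]
[559.  87.] 5 [-423.5  666.8   25. ]
[554.    89.67] 3 [-400.9  648.7   25. ]
[550.78  98.44] 9 [-339.  632.   25.]
[222.  136.5] 4 [ 124.2 -336.7   25. ]
[225.5  239.71] 24 [ 520.4 -176.6   25. ]
[371.41 255.93] 27 [483.4 164.1  25. ]
[445.22 417.44] 18 [816.4 337.9  25. ]
[458.11 417.05] 19 [809.9 359.1  25. ]
green
(232.43362426757812, 270.6811218261719) [ 598.3 -131.7   16. ] [[584.0, -194.0], [547.0, -98.0], [612.0, -72.0], [647.0, -164.0]]
(538.0, 172.5) [ 61.6 559.1  16. ] [[-100.0, 516.0], [-129.0, 635.0], [198.0, 596.0], [224.0, 495.0]]
```

View pics/crop1.png

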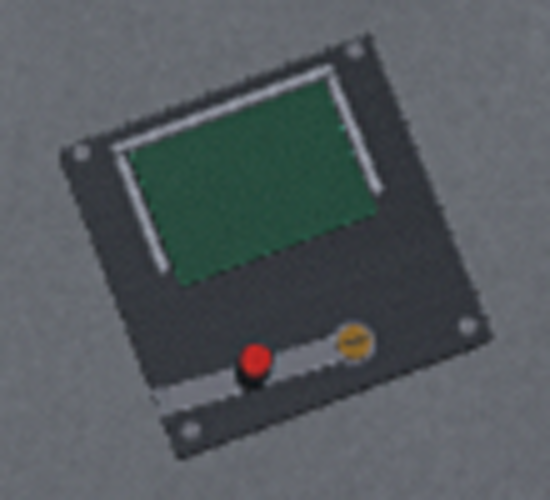

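The crop shows the green plate with its clip well clear. The knob is at about (255,365) in the crop and the screw at (355,342), which matches the description. World positions: knob ≈ (506,-130), screw ≈ (520,-177.5), clip ≈ 1.5 rad, and knob target at angle 0 ≈ (567,-160.5). I'll cage the knob between partly open fingers and swing it along the arc.

{"api": "arm_command", "payload": {
  "series": [100,2.3,-2,0,-4.6,100,4.6,-4,0,-9.2,100,6.9,-6,0,-13.8,100,9.2,-8,0,-18.4,100,11.5,-10,0,-23]
}}

```text
clock: 0.52
eef_pos: [248.9, -502.5, 231.0]
tool_rot: [-3.141, -0.0, 0.657]
force: [0.2, 0.0, 0.9]
width: 85.3
gripper_force: 0.0
```

```bash
cat > go.py <<'E'
# usage: go.py x y z yawdeg -> tool-frame shift (cm) and roll (deg) from the measured pose
import sys,numpy as np
from scipy.spatial.transform import Rotation as Ro
from cell import monitor
s=monitor.read_state();p=np.array(s['eef_pos']);rpy=s['tool_rot']
R=Ro.from_euler('xyz',rpy).as_matrix()
a=[float(v) for v in sys.argv[1:]]
print('t',round(s['clock'],2),p.round(1),'yaw',np.degrees(rpy[2]).round(1),'w',round(s['width'],1),'F',np.round(s['force'],1),'q7',s['qpos'][6].round(2))
for i in range(0,len(a),4):
    d=R.T@(np.array(a[i:i+3])-p)/10
    r=-((a[i+3]-np.degrees(rpy[2])+180)%360-180)
    print(d.round(2),'roll',r.round(1))
E
python3 go.py 506 -130 150 106.4
```

```text
t 0.52 [ 248.9 -502.5  231. ] yaw 37.6 w 85.3 F [0.2 0.  0.9] q7 0.1
[ 43.1  -13.78   8.12] roll -68.8
```

{"api": "arm_command", "payload": {
  "series": [100,2.9,-0.9,0,-4.6,100,5.8,-1.8,0,-9.2,100,8.7,-2.7,0,-13.8,100,11.6,-3.6,0,-18.4,100,14.5,-4.5,0,-23]
}}

```text
clock: 0.93
eef_pos: [336.7, -378.7, 231.1]
tool_rot: [-3.141, -0.0, 1.058]
force: [0.3, -0.1, -0.0]
width: 85.3
gripper_force: 0.0
```

```bash
python3 go.py 506 -130 150 106.4
```

```text
t 0.93 [ 336.7 -378.7  231.1] yaw 60.6 w 85.3 F [ 0.3 -0.1 -0. ] q7 0.16
[29.98  2.57  8.12] roll -45.8
```

{"api": "arm_command", "payload": {
  "series": [60,3,0.25,0.4,-4.6,60,6,0.5,0.8,-9.2,60,9,0.75,1.2,-13.8,60,12,1,1.6,-18.4,60,15,1.25,2,-23]
}}

```text
clock: 1.35
eef_pos: [421.5, -254.6, 211.0]
tool_rot: [-3.141, -0.0, 1.46]
force: [0.7, -1.6, -0.5]
width: 50.5
gripper_force: 0.0
```

```bash
python3 go.py 506 -130 130 106.4
```

```text
t 1.35 [ 421.5 -254.6  211. ] yaw 83.6 w 50.5 F [ 0.7 -1.6 -0.5] q7 0.17
[13.32  7.02  8.1 ] roll -22.8
```

{"api": "arm_command", "payload": {
  "series": [55,3,1.6,1.5,-5,55,6,3.2,3,-10,55,9,4.8,5,-15,55,12,6.3,7,-20,55,13.3,7,8.1,-22.8]
}}

```text
clock: 1.77
eef_pos: [507.5, -126.5, 128.5]
tool_rot: [3.14, -0.003, 1.863]
force: [0.1, 0.3, -0.1]
width: 46.7
gripper_force: 0.0
```

```bash
python3 - <<'E'
from cell import viewer,monitor
import cv2
im,d=viewer.get_image("wrist");cv2.imwrite("pics/w1.png",im[:,:,::-1])
im,d=viewer.get_image("top");cv2.imwrite("pics/t2.png",im[:,:,::-1])
import numpy as np
from h import *
m=viewer.camera_model("wrist");print(m)
E
python3 go.py 506 -130 130 106.4
```

```text
{'mtx': array([[325.1922621 ,   0.        , 278.10334097],
       [  0.        , 325.1922621 , 214.85757489],
       [  0.        ,   0.        ,   1.        ]]), 'R': array([[ 0.95837862,  0.28549606, -0.00155459],
       [ 0.27097796, -0.90790148,  0.31982157],
       [ 0.08989639, -0.30693141, -0.94747652]]), 't': array([-448.00478544, -262.78990407,  199.2077061 ])}
t 1.87 [ 506.3 -127.7  128.4] yaw 106.6 w 47.1 F [-0.7 -0.6  0.5] q7 0.13
[-0.21 -0.1  -0.16] roll 0.2
```

View pics/w1.png

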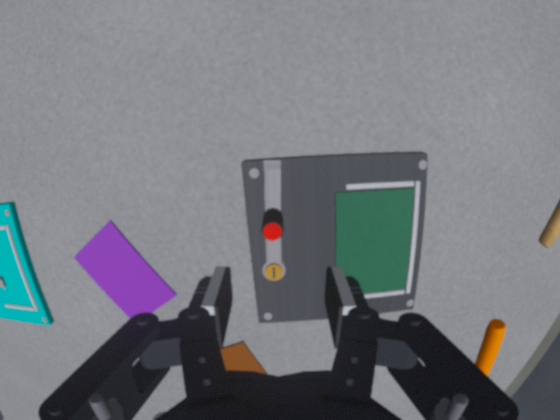

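The wrist view shows the red dot at (272,232), the screw at (274,271) and the arm along the image column, with the knob about midway between the fingers. I'll refine the positions with the fisheye rays.

```bash
cat >> h.py <<'E'
def fray(m,uv,z):
    K,R,t=m['mtx'],m['R'],m['t'];v=np.array([uv[0]-K[0,2],uv[1]-K[1,2]])/K[0,0]
    th=np.hypot(*v);d=R.T@np.array([*(v/th*np.sin(th)),np.cos(th)]);c=-R.T@t
    return c+d*(z-c[2])/d[2]
E
python3 - <<'E'
from cell import viewer
from h import *
m=viewer.camera_model("wrist")
for uv,z in(((272,232),55),((274,271),25)): print(fray(m,uv,z).round(1))
E
python3 go.py 506 -130 31 106
```

```text
[ 502.8 -133.6   55. ]
[ 517.3 -179.5   25. ]
t 1.87 [ 506.3 -127.7  128.4] yaw 106.6 w 47.1 F [-0.7 -0.6  0.5] q7 0.13
[-0.25 -0.09  9.74] roll 0.6
```

{"api": "arm_command", "payload": {
  "series": [55,-0.3,0,2.5,0,55,-0.3,0,5,0,55,-0.3,0,7.5,0,55,-0.3,0,9,0,45,-0.3,0,9.7,0]
}}

```text
clock: 2.28
eef_pos: [504.9, -136.1, 31.7]
tool_rot: [-3.138, -0.0, 1.851]
force: [0.1, 0.1, 0.2]
width: 38.9
gripper_force: 0.0
```

{"api": "arm_command", "payload": {
  "series": [38,0,0,0,0,36,0,0,0,0,36,0,0,0,0,36,0,0,0,0,36,0,0,0,0]
}}

```text
clock: 2.7
eef_pos: [507.4, -135.0, 34.4]
tool_rot: [3.14, 0.001, 1.854]
force: [-0.1, 1.4, 0.3]
width: 30.7
gripper_force: 0.0
```

```bash
python3 - <<'E'
from cell import viewer
import cv2
im,d=viewer.get_image("wrist");cv2.imwrite("pics/w2.png",im[:,:,::-1])
E
python3 - <<'E' > arc.txt
import numpy as np
o=[]
for a in (75,60,45,30,15,2):
    g=np.radians(a+19.8);o+=[519+50*np.cos(g),-178+50*np.sin(g),31,a+19.8]
print(*[f"{v:.1f}" for v in o])
E
cat arc.txt; python3 go.py $(cat arc.txt)
```

```text
514.8 -128.2 31.0 94.8 527.9 -128.8 31.0 79.8 540.3 -132.8 31.0 64.8 551.3 -139.8 31.0 49.8 560.1 -149.5 31.0 34.8 565.4 -159.4 31.0 21.8
t 2.75 [ 507.3 -134.9   34.2] yaw 106.2 w 30.6 F [-0.  -0.1 -0.3] q7 0.05
[0.43 0.91 0.32] roll 11.4
[0.01 2.15 0.32] roll 26.4
[-0.72  3.23  0.32] roll 41.4
[-1.7   4.09  0.33] roll 56.4
[-2.88  4.66  0.33] roll 71.4
[-3.98  4.9   0.33] roll 84.4
```

View pics/w2.png

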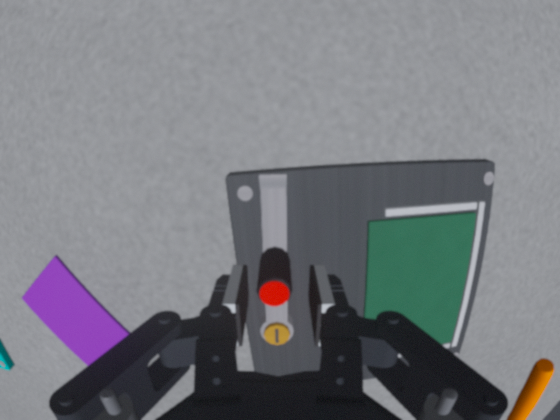

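The knob (274,292) sits between the fingers (245 and 313), with the screw at (277,333). Now I swing along the arc.

{"api": "arm_command", "payload": {
  "series": [30,0.35,0.4,0.2,5,30,0.43,0.9,0.2,11,30,0.35,1.35,0.2,16,30,0.2,1.8,0.2,21,30,0,2.15,0.2,26]
}}

```text
clock: 3.17
eef_pos: [527.2, -128.1, 31.6]
tool_rot: [-3.141, -0.0, 1.396]
force: [-1.1, 1.5, 0.6]
width: 25.8
gripper_force: 0.6
```

```bash
python3 go.py $(cat arc.txt)
```

```text
t 3.17 [ 527.2 -128.1   31.6] yaw 80.0 w 25.8 F [-1.1  1.5  0.6] q7 -0.24
[-0.22 -1.22  0.06] roll -14.8
[-0.06  0.08  0.06] roll 0.2
[-0.24  1.37  0.06] roll 15.2
[-0.73  2.58  0.06] roll 30.2
[-1.54  3.61  0.06] roll 45.2
[-2.42  4.3   0.06] roll 58.2
```

{"api": "arm_command", "payload": {
  "series": [30,-0.1,0.5,0,6,30,-0.2,1,0,11,30,-0.3,1.5,0,17,30,-0.5,2.05,0,23,30,-0.73,2.6,0,30]
}}

```text
clock: 3.58
eef_pos: [551.5, -139.9, 31.6]
tool_rot: [-3.14, 0.0, 0.872]
force: [-1.1, -0.5, 0.5]
width: 25.6
gripper_force: 0.5
```

```bash
python3 go.py $(cat arc.txt)
```

```text
t 3.58 [ 551.5 -139.9   31.6] yaw 49.9 w 25.6 F [-1.1 -0.5  0.5] q7 -0.56
[-1.46 -3.56  0.06] roll -44.9
[-0.67 -2.52  0.06] roll -29.9
[-0.18 -1.31  0.06] roll -14.9
[-0.   -0.02  0.06] roll 0.1
[-0.18  1.28  0.06] roll 15.1
[-0.6   2.32  0.05] roll 28.1
```

{"api": "arm_command", "payload": {
  "series": [30,-0.05,0.55,0,6.5,30,-0.15,1.1,0,13,30,-0.32,1.65,0,20,30,-0.55,2.2,0,27,30,-0.8,2.65,0,32]
}}

```text
clock: 4.0
eef_pos: [567.2, -162.9, 31.6]
tool_rot: [-3.141, -0.0, 0.313]
force: [-0.4, 1.5, -0.8]
width: 25.9
gripper_force: 0.5
```

```bash
python3 - <<'E'
from cell import viewer
import cv2
im,d=viewer.get_image("wrist");cv2.imwrite("pics/w3.png",im[:,:,::-1])
E
python3 go.py $(cat arc.txt)
```

```text
t 4.05 [ 567.7 -164.1   31.7] yaw 17.7 w 25.8 F [ 1.3  0.4 -0. ] q7 -0.89
[-3.94 -5.03  0.06] roll -77.1
[-2.72 -4.58  0.06] roll -62.1
[-1.66 -3.82  0.06] roll -47.1
[-0.82 -2.82  0.07] roll -32.1
[-0.28 -1.63  0.07] roll -17.1
[-0.08 -0.52  0.07] roll -4.1
```

View pics/w3.png

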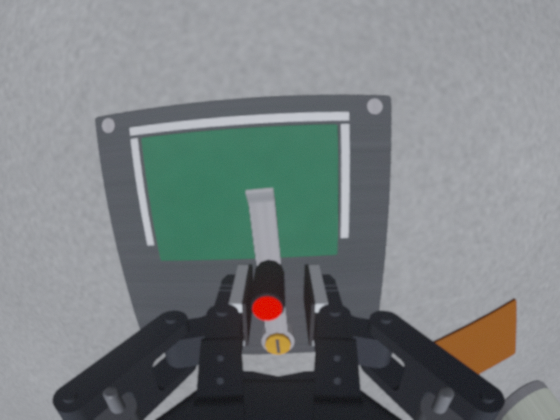

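The clip lies across the plate, from its screw at (278,343) to its tip at (260,192), about 0.1 rad off square, and the plate is in place. I hold it there for over 2 s.

{"api": "arm_command", "payload": {
  "series": [30,0,0,0,0,30,0,0,0,0,30,0,0,0,0,30,0,0,0,0,30,0,0,0,0]
}}

```text
clock: 4.47
eef_pos: [567.0, -163.2, 31.4]
tool_rot: [-3.141, -0.0, 0.319]
force: [0.6, 0.3, 0.3]
width: 25.9
gripper_force: 0.0
```

{"api": "arm_command", "payload": {
  "series": [30,0,0,0,0,30,0,0,0,0,30,0,0,0,0,30,0,0,0,0,30,0,0,0,0]
}}

```text
clock: 4.88
eef_pos: [567.0, -163.3, 31.3]
tool_rot: [3.142, -0.0, 0.318]
force: [-0.1, 0.0, 0.7]
width: 25.6
gripper_force: 0.0
```

{"api": "arm_command", "payload": {
  "series": [30,0,0,0,0,30,0,0,0,0,30,0,0,0,0,30,0,0,0,0,30,0,0,0,0]
}}

```text
clock: 5.3
eef_pos: [567.0, -163.4, 31.3]
tool_rot: [3.142, 0.0, 0.318]
force: [-0.1, -0.3, 0.4]
width: 25.6
gripper_force: 0.0
```

{"api": "arm_command", "payload": {
  "series": [30,0,0,0,0,30,0,0,0,0,30,0,0,0,0,30,0,0,0,0,30,0,0,0,0]
}}

```text
clock: 5.72
eef_pos: [567.0, -163.4, 31.3]
tool_rot: [3.142, 0.0, 0.318]
force: [0.3, 0.5, -0.5]
width: 25.8
gripper_force: 0.0
```

{"api": "arm_command", "payload": {
  "series": [30,0,0,0,0,30,0,0,0,0,30,0,0,0,0,30,0,0,0,0,30,0,0,0,0]
}}

```text
clock: 6.13
eef_pos: [567.0, -163.3, 31.3]
tool_rot: [3.142, -0.0, 0.318]
force: [0.1, -0.4, 0.3]
width: 25.7
gripper_force: 0.0
```

{"api": "arm_command", "payload": {
  "series": [30,0,0,0,0,30,0,0,0,0,30,0,0,0,0,30,0,0,0,0,30,0,0,0,0]
}}

```text
clock: 6.55
eef_pos: [567.0, -163.4, 31.3]
tool_rot: [3.142, -0.0, 0.318]
force: [-0.2, -0.4, -0.3]
width: 25.8
gripper_force: 0.0
```

{"api": "arm_command", "payload": {
  "series": [30,0,0,0,0,30,0,0,0,0,30,0,0,0,0,30,0,0,0,0,30,0,0,0,0]
}}

```text
clock: 6.97
eef_pos: [567.0, -163.4, 31.3]
tool_rot: [3.142, -0.0, 0.318]
force: [0.5, 0.8, -0.1]
width: 25.4
gripper_force: 0.0
```

```bash
python3 go.py $(cat arc.txt)
```

```text
t 6.97 [ 567.  -163.4   31.3] yaw 18.2 w 25.4 F [ 0.5  0.8 -0.1] q7 -0.89
[-3.86 -4.97  0.03] roll -76.6
[-2.64 -4.51  0.03] roll -61.6
[-1.58 -3.74  0.03] roll -46.6
[-0.76 -2.73  0.03] roll -31.6
[-0.22 -1.53  0.03] roll -16.6
[-0.03 -0.43  0.03] roll -3.6
```

Now I swing it back, mirroring the earlier steps (each about 30°).

{"api": "arm_command", "payload": {
  "series": [30,-0.05,-0.55,0,-6,30,-0.15,-1.1,0,-12,30,-0.3,-1.65,0,-18,30,-0.5,-2.2,0,-24.5,30,-0.76,-2.73,0,-31]
}}

```text
clock: 7.38
eef_pos: [551.6, -140.0, 31.4]
tool_rot: [3.14, -0.0, 0.865]
force: [0.2, -0.8, -0.3]
width: 25.8
gripper_force: 0.5
```

{"api": "arm_command", "payload": {
  "series": [30,-0.05,-0.55,0,-6,30,-0.13,-1.05,0,-12,30,-0.26,-1.55,0,-18,30,-0.45,-2.05,0,-24,30,-0.67,-2.5,0,-30]
}}

```text
clock: 7.8
eef_pos: [528.4, -128.7, 31.5]
tool_rot: [3.14, 0.0, 1.388]
force: [1.4, -0.5, -0.3]
width: 25.9
gripper_force: 0.4
```

```bash
python3 go.py $(cat arc.txt) 509.5 -129 31 101 504 -130.3 31 107.5
```

```text
t 7.8 [ 528.4 -128.7   31.5] yaw 79.5 w 25.9 F [ 1.4 -0.5 -0.3] q7 -0.25
[-0.2  -1.34  0.05] roll -15.3
[-0.02 -0.05  0.05] roll -0.3
[-0.19  1.25  0.05] roll 14.7
[-0.68  2.46  0.06] roll 29.7
[-1.47  3.5   0.06] roll 44.7
[-2.35  4.2   0.06] roll 57.7
[-0.37 -1.85  0.05] roll -21.5
[-0.6  -2.37  0.05] roll -28.0
```

{"api": "arm_command", "payload": {
  "series": [30,-0.05,-0.5,0,-6,30,-0.13,-1,0,-12,30,-0.26,-1.5,0,-18,30,-0.45,-2,0,-24,30,-0.6,-2.35,0,-28]
}}

```text
clock: 8.22
eef_pos: [504.1, -130.0, 31.5]
tool_rot: [3.14, 0.0, 1.876]
force: [-0.0, -0.6, 0.2]
width: 25.6
gripper_force: 0.4
```

{"api": "arm_command", "payload": {
  "series": [40,0,0,0,0,50,0,0.2,0,0,55,0,0.3,0,0,55,0,0.3,0,0,55,0,0.3,0,0]
}}

```text
clock: 8.63
eef_pos: [507.1, -129.0, 31.3]
tool_rot: [3.141, 0.0, 1.871]
force: [0.4, 0.5, -0.9]
width: 47.2
gripper_force: 0.0
```

{"api": "arm_command", "payload": {
  "series": [55,0,0,-1.5,0,55,0,0,-3.5,0,55,0,0,-6,0,55,0,0,-9,0,55,0,0,-12,0]
}}

```text
clock: 9.05
eef_pos: [506.1, -128.8, 152.2]
tool_rot: [-3.14, -0.001, 1.871]
force: [0.3, -0.8, -0.3]
width: 46.9
gripper_force: 0.0
```

{"api": "arm_command", "payload": {
  "series": [55,0,0,0,0,55,0,0,0,0,55,0,0,0,0,55,0,0,0,0,55,0,0,0,0]
}}

```text
clock: 9.47
eef_pos: [505.7, -129.0, 150.1]
tool_rot: [-3.139, -0.001, 1.871]
force: [1.2, 0.5, 0.5]
width: 46.9
gripper_force: 0.0
```

```bash
python3 - <<'E'
from cell import viewer
from h import *
im,d=viewer.get_image("wrist");cv2.imwrite("pics/w4.png",im[:,:,::-1])
m=viewer.camera_model("scene");im,d=viewer.get_image("scene")
h=cv2.cvtColor(im,cv2.COLOR_RGB2HSV).astype(int);H,S,V=h[...,0],h[...,1],h[...,2]
for c,a in blobs(((H<6)|(H>174))&(S>170)&(V>90)): print(c,a,ray(m,c,55).round(1))
k=((H>55)&(H<85)&(S>80)&(V>35)).astype(np.uint8)
for cn in cv2.findContours(k,0,2)[0]:
    if cv2.contourArea(cn)>300: r=cv2.minAreaRect(cn);print(r[0],ray(m,r[0],16).round(1))
E
python3 go.py 506 -130 130 106.4
```

```text
[245.5  231.71] 14 [ 510.2 -127.6   55. ]
[395.12 247.41] 17 [471.7 212.   55. ]
(232.40586853027344, 270.77642822265625) [ 598.6 -131.6   16. ]
(538.0, 172.5) [ 61.6 559.1  16. ]
t 9.57 [ 506.1 -128.9  150.4] yaw 107.2 w 47.2 F [-0.3  0.8  0.1] q7 0.16
[-0.1  -0.04  2.04] roll 0.8
```

View pics/w4.png

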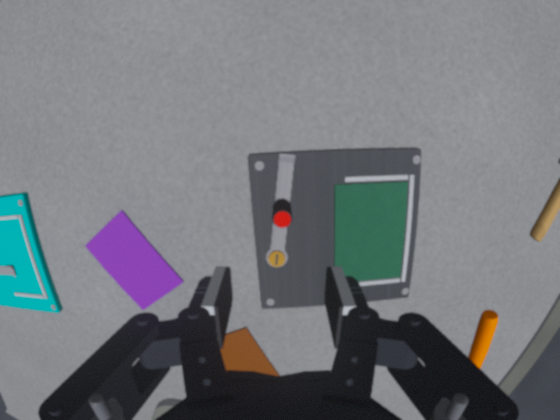

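The clip (screw (277,258), knob (282,218), tip (287,155)) is well clear of the plate, at about 1.4 rad. The plate and the blue knob have not moved, and the gripper is free above everything.

```bash
python3 -c "
from cell import workorder
print(workorder.finish_job())"
```

```text
the job is handed in; nothing more can be done
None
```

Job handed in, though no verdict came back: the green clip lay across the plate's near edge (about 0.1 rad off square) for nearly 3 s, then was swung clear to about 1.4 rad and released, with the green plate and the blue clip where they started.

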